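# Third hand for a jeweller: uncap the pins, press the plinth to the sprung fence

### The arm

A 7-joint arm with a two-finger parallel gripper is mounted at the origin on the work surface. World frame = base frame: x ahead of the robot, y to its left, z up, the work surface at z = 0. Lengths are in mm, angles in rad, forces in N, time in s.
With the tool pointing down it reaches from about 400 to 850 mm from the base axis. Payload 6.9 kg.
Tool frame: the origin (TCP) lies midway between the tips of the shut fingers; the grasp point (between the pads) lies 19 mm behind it; z points along the fingers, y is the line along which they close (so a half turn about z gives the same grasp; the last joint's range is limited). The gripper opens to 85 mm and grips with 20 to 120 N. Pads are 22 mm wide; open, the fingers measure 114 mm over their backs; the gripper's body (76 mm by 85 mm) begins 54 mm behind the grasp point. The pads swing forward as they close: fully open they stand 13 mm farther back than shut.
Start: joints at [1.268, 0.507, -0.238, 1.5, 0.126, 1.149, -0.155], TCP at [247.84, -573.748, 231.275] pointing down, gripper open.
Joint ranges: [-3.08, 3.08], [-0.24, 2.05], [-1.43, 1.35], [0, 2.5], [-1.52, 4.66], [0.17, 1.96], [-2.89, 2.89]. Speed limits (rad/s): [2.39, 2.39, 3.14, 3.14, 3.14, 3.14, 3.14].

### API

Orientations are given as a unit quaternion [x, y, z, w].
In Python, from cell import state, grab_frame, camera_info, job_done, search_frame, trace gives the robot as it stands.
- The arm moves only by the tool drive_tool, never from a script. Its argument "commands" is text: rows parted by semicolons, each of 7 numbers parted by spaces: the shift along the tool's x, y, z scaled (see below), then the turn, a rotation vector about the tool's x, y, z scaled (see below), then the opening, from -1 (shut) to 1 (fully open). A call has 1 to 8 rows; each row is the pose to reach, as a shift and turn from the pose commanded when the call began, along the tool's axes at that moment; what a row does not reach only later rows make up. The controller multiplies each number of a shift by 0.2 m and each number of a turn by 2 rad. A row lasts 1/12 s, in which the tool goes at most 41.7 mm and 7.16 degrees, less where a joint would pass 70% of its speed; a pose out of reach is approached as far as the arm can. A call with a number of a shift or a turn outside -1 to 1 is refused whole. A call with a gripper value outside its range is refused whole. The fingers move at their own pace and stop on an object; the grip force is fixed at half the most. Time passes only in rows, so rows that repeat a pose let the fingers close. It gives the time, the measured TCP pose, the force, the opening and the grip force at its end, in the units of the state.
- state(): the state, without advancing time (a new reading comes with each control period).
- grab_frame(name): name is "scene" or "top"; returns the picture (480x640x3 uint8, red, green, blue); there is no depth.
- camera_info(name): a dict with "fx", "fy", "cx", "cy" (pixels), "eye" and "orientation" of the camera in the world. Camera axes: x right, y down, z forward; pixel columns grow to the right and rows downward; lengths in mm; the calibration is good to about 2 mm. A picture is of the moment at which its call begins. camera_info takes no time and is no camera call.
- job_done(): hands the job in; it is judged then, once.
Trained networks look in the newest picture that a camera, given by its name, has taken for a name from the list of things; names that differ only in an ending like _2 or _b are one class to them, and where a whole thing is asked for, a point or a joint stands for the part that bears it (a point fixed in the world has none). Each returns a list of dicts, best first, with "confidence" (0 to 1); they miss things now and then, are a little off and sometimes report something else, mostly with a low value. They report only what shows in the picture. A call takes as long as a camera call. They do not tell look-alikes from the thing itself.
- search_frame(query, camera): "at" ([row, column] in pixels, amid what is visible of it).
- trace(query, camera): "mask" (480x640 bool, what is visible of it) and "at" ([row, column] in pixels, amid what is visible of it).
The state is a dict: "time_s": time; "joints": joint angles; "qd": joint speeds; "joint_efforts": joint torques, N m; "tool_pos": TCP position; "tool_rot": TCP orientation; "force": force on the tool from outside, world axes, zero at the start; "wrist_torque": the same for the moment, N m; "opening": finger opening in mm; "finger_force": force on a finger pad.
Only numpy, scipy, OpenCV 4.12 (cv2) and the standard library are available. Lean on these libraries where they do the work, as an engineer would, in place of code of your own. Each camera call takes 0.05 s, during which the arm holds its last target. There are 200 camera calls.

### The job

I am about to pin the brass plate onto the wooden plinth and need a third hand. First lift the loose orange cap off the pot of pins and set it (do not drop it) flat into the round recess of the wooden cap holder; then put the plinth flat on the bed of the grey jig, between the white lines, its end square against the steel fence, and push it against the fence until the fence's black pointers stand in the green zone, never in the red. Finish while still holding it there with that steady push; leave the pot standing and the other things on the bench where they are.

Things in the scene. Friction and masses are not known exactly. Their poses are not given: they have to be found in the camera images.
- pot: amber glass pot of brass pins, loose, 0.25 kg, stands on the bench: 54 mm diameter, shoulder 45 mm high, then a neck of 33 mm diameter up to 60 mm. Origin: centre of its underside, z up
- cap: loose orange plastic cap with a white disc on top, a cup turned upside down: 44 mm outside diameter, 34 mm tall, walls 3 mm, its hollow 16 mm deep, about 30 g. At the start it sits over the pot's neck, its roof on the neck, its lower rim 44 mm above the bench, nothing holding it (lift straight up by more than 16 mm). Origin: centre of its lower rim, z up, top at z = 34 mm
- holder: wooden cap holder, fixed to the bench, 90 x 90 x 18 mm, with a round recess in its middle, 51 mm in diameter and 8 mm deep, for the cap (rim down). Origin: centre of its underside
- holder_hole0 (a point): centre of the mouth of the holder's recess, 18 mm above the bench; the recess floor is 8 mm lower, 10 mm above the bench
- plinth: dark wooden plinth with a brass plate on top, loose, 70 (x) x 40 (y) x 30 mm high, about 0.12 kg; it starts flat on the bench. Origin: centre of its underside; x along its length (either end is the same)
- jig: pinning jig fixed to the bench: grey base 240 (x) x 150 (y) mm, 12 mm thick, whose top is the bed. Origin: centre of its underside, x along the push, towards the fence. The fence's face at rest stands at x = +30 mm, the free bed lies from x = -120 to +30 mm, white lines mark y = -32 and +32 mm; the blue spring housing (48 mm high, 110 mm wide) lies at x = 87 to 117 mm.
- fence_bar: steel bar of the sprung fence, 20 (x) x 100 (y) x 26 mm, its top 38.5 mm above the bench, across the bed and sliding along the jig's x; carries a black pointer at each end. Origin: the middle of the face that looks to the bed (jig -x), at its lower edge, 12.5 mm above the bench; axes as the jig's
- fence (a joint): travel of the fence along the jig's x (m): 0 at rest, end stop at 0.030; a spring pushes it back with 0.6 N per mm, without preload, so green means 6 to 12 N. Painted scale beside both ends of the fence, read by its pointers: white to 10 mm, green 10 to 20 mm, yellow to 24 mm, then red
- gauge: brass ring gauge, 40 mm diameter, 16 mm high; bystander, leave alone. Origin under its centre
- oil: small green glass bottle, 34 mm diameter, 70 mm high; bystander. Origin under its centre
- hammer: small hammer lying on the bench, 200 mm long; bystander. Origin about its middle
- screwdriver: screwdriver with yellow handle lying on the bench, 160 mm long; bystander. Origin about its middle
- spool: copper spool, 36 mm diameter, 28 mm high; bystander. Origin under its centre
- mandrel: steel ring mandrel standing on a round foot of 44 mm diameter, 102 mm high; bystander. Origin under its centre
There are look-alikes about, which are no part of the job. Of the things that look like the plinth, the largest one is meant.

How it is judged:
By the outcome, as a careful person would: the job done as asked, in the order asked, and still so for the second after the job is handed in, while the arm keeps its last pose, push and grip.
It also fails if it takes over 70 s, if anything falls off the work surface, if the arm or the gripper's body presses on something with over 40 N, if the wrist force passes 120 N, or if a joint passes its speed limit or range.

## Working session

There is one attempt and no reset: what is moved stays moved. The work goes in short steps, Python scripts to look and compute and a tool call to move; the robot and the scene stay as the last step left them, time stands still between calls to the robot, and variables do not carry over. Pictures are saved under pics/ and viewed, at most 10 in all, crops included, and the job is handed in when it is done.

Besides the shell and the picture viewer there is one more tool, called as name(argument=value, ...), one argument or row to a line, values as JSON. drive_tool: Moves the arm, as the interface text tells. Shifts and turns lie within -1 to 1; 1 stands for 0.2 m of shift or 2 rad of turn. Its arguments: {"type":"object","properties":{"commands":{"type":"string"}},"required":["commands"]}

```bash
mkdir -p pics
cat > h.py <<'E'
import numpy as np, cv2
from scipy.spatial.transform import Rotation as R
from cell import *
def px2w(cam,u,v,z):
    c=camera_info(cam); d=R.from_quat(c['orientation']).apply([(u-c['cx'])/c['fx'],(v-c['cy'])/c['fy'],1])
    e=np.array(c['eye']); return e+d*(z-e[2])/d[2]
def w2px(cam,p):
    c=camera_info(cam); q=R.from_quat(c['orientation']).inv().apply(np.array(p)-c['eye'])
    return q[0]/q[2]*c['fx']+c['cx'], q[1]/q[2]*c['fy']+c['cy']
def snap(cam,n):
    f=grab_frame(cam); cv2.imwrite(f'pics/{n}.png',f[:,:,::-1]); return f
E
python3 - <<'E'
from h import *
for c in('top','scene'):
    snap(c,c+'0'); print(camera_info(c))
    for q in('pot','cap','holder','plinth','jig','fence_bar'):
        print(c,q,[(np.round(r['at']).tolist(),round(r['confidence'],2),int(r['mask'].sum())) for r in trace(q,c)])
s=state(); print(s)
E
```

```text
{'fx': 603.0260064512821, 'fy': 603.0260064512821, 'cx': 329.8134739522288, 'cy': 237.35137654185155, 'eye': array([ 496.55220123,   -8.66158929, 1255.9194067 ]), 'orientation': array([ 0.71034505, -0.70344045,  0.01988257, -0.01364299])}
top pot [([228.0, 410.0], 0.72, 99)]
top cap [([226.0, 422.0], 0.81, 411)]
top holder [([284.0, 491.0], 0.6, 2081), ([146.0, 164.0], 0.16, 606)]
top plinth [([216.0, 189.0], 0.86, 372), ([278.0, 178.0], 0.74, 397), ([235.0, 143.0], 0.55, 754)]
top jig [([252.0, 282.0], 0.91, 8402)]
top fence_bar [([232.0, 276.0], 0.87, 815), ([252.0, 280.0], 0.21, 8654)]
{'fx': 567.5603199865429, 'fy': 567.5603199865429, 'cx': 320.2095304819109, 'cy': 236.94915235903238, 'eye': array([1304.28581615,  215.6462357 ,  929.67273279]), 'orientation': array([ 0.53732798,  0.76550588, -0.28481544, -0.21014177])}
scene pot [([233.0, 242.0], 0.63, 400)]
scene cap [([216.0, 240.0], 0.71, 435), ([308.0, 246.0], 0.61, 420)]
scene holder [([183.0, 212.0], 0.62, 1330), ([232.0, 242.0], 0.21, 398)]
scene plinth [([294.0, 511.0], 0.94, 799), ([301.0, 458.0], 0.88, 487), ([260.0, 47
[... 157 characters left out ...]
': array([ 1.2684796 ,  0.50745756, -0.2376156 ,  1.50023038,  0.12571344,
        1.14890773, -0.15480037]), 'qd': array([-0.00027473, -0.00155578, -0.00086062,  0.00049107,  0.00148561,
        0.00209546,  0.00055374]), 'joint_efforts': array([-1.29068780e-03, -6.20185733e+01, -2.18426451e+00, -2.49922693e+01,
        1.39952244e-02,  2.21060145e-03,  1.19537063e-05]), 'tool_pos': array([ 247.8474873 , -573.72594457,  231.29138666]), 'tool_rot': array([ 9.79282774e-01,  2.02497528e-01, -4.01311234e-06, -1.04790389e-05]), 'force': array([-0.40287494,  0.56492077,  0.0248336 ]), 'wrist_torque': array([ 0.03293482,  0.02657566, -0.01332647]), 'finger_force': 0.0, 'opening': 85.4783379111142}
```

View pics/top0.png

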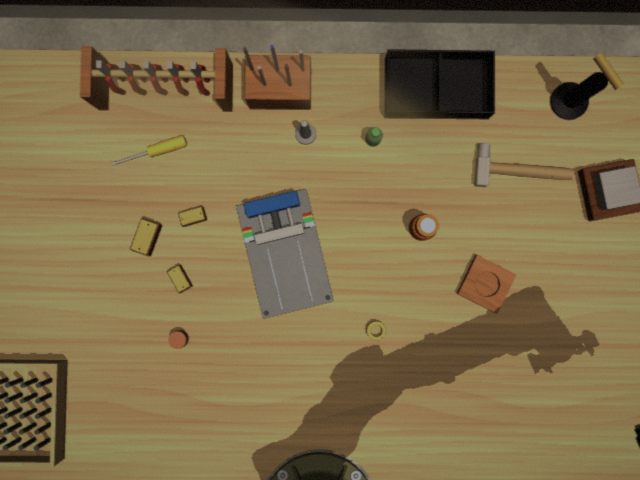

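View pics/scene0.png

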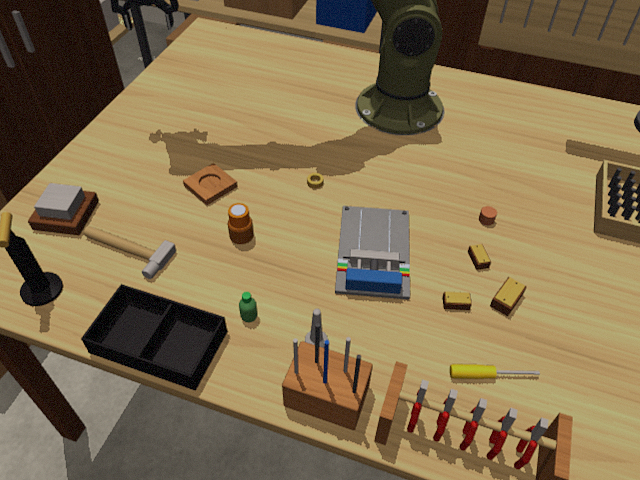

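The top view shows the capped pot at (row 226, col 425), the holder at (284, 487) and the largest plinth at (237, 145). The jig is at (252, 285), with its fence towards the top of the picture. The scene view agrees: pot (225, 240), holder (183, 210), plinth (295, 509).

Run:
```python
from h import *
def rect(m,cam,z):
    c=max(cv2.findContours(m.astype(np.uint8),0,2)[0],key=cv2.contourArea)
    w=np.array([px2w(cam,p[0][0],p[0][1],z)[:2] for p in c],np.float32)
    return cv2.minAreaRect(w)
f=grab_frame('top');g=grab_frame('scene')
for cam in('top','scene'):
  for q,z,n in(('plinth',30,3),('holder',18,1),('jig',12,1),('fence_bar',38.5,1),('cap',78,1)):
    for r in trace(q,cam)[:n]: print(cam,q,np.round(r['at']),np.round(r['confidence'],2),[np.round(x,1) for x in rect(r['mask'],cam,z)])
# white disc of cap
for cam,im,(v,u) in(('top',f,(226,426)),('scene',g,(211,238))):
    p=im[v-14:v+15,u-14:u+15].astype(int); m=(p.min(2)>130)&(p.max(2)-p.min(2)<50)
    ys,xs=np.nonzero(m); print('disc',cam,m.sum(),px2w(cam,xs.mean()+u-14,ys.mean()+v-14,78))
# crops
a=cv2.resize(f[180:325,120:345],None,fx=3.5,fy=3.5,interpolation=cv2.INTER_CUBIC)
cv2.imwrite('pics/c1.png',a[:,:,::-1])
b=cv2.resize(f[200:320,400:530],None,fx=4,fy=4,interpolation=cv2.INTER_CUBIC)
cv2.imwrite('pics/c2.png',b[:,:,::-1])
```

```text
top plinth [277. 179.] 0.91 [array([469.1, 284.7]), array([51.9, 32.8]), np.float64(31.3)]
top plinth [236. 144.] 0.89 [array([550.4, 354.4]), array([44.6, 66.5]), np.float64(69.6)]
top plinth [217. 193.] 0.65 [array([595.4, 261.9]), array([29.8, 50.6]), np.float64(19.2)]
top holder [284. 489.] 0.7 [array([ 462.7, -339.9]), array([95.4, 93. ]), np.float64(63.9)]
top fence_bar [233. 276.] 0.55 [array([578. ,  89.2]), array([ 59. , 102.7]), np.float64(14.6)]
top cap [226. 425.] 0.93 [array([ 577.6, -206.2]), array([41.3, 45.2]), np.float64(0.6)]
scene plinth [301. 454.] 0.93 [array([612.7, 265.9]), array([42.5, 55.5]), np.float64(16.5)]
scene plinth [295. 510.] 0.69 [array([566. , 357.6]), array([41.8, 89.6]), np.float64(71.2)]
scene plinth [256. 477.] 0.64 [array([486.2, 288.5]), array([64. , 39.1]), np.float64(29.2)]
scene holder [182. 211.] 0.9 [array([ 470.6, -337.9]), array([106. ,  97.9]), np.float64(62.9)]
scene jig [257. 375.] 0.8 [array([527.,  76.]), array([251.3, 153.4]), np.float64(15.0)]
scene fence_bar [260. 371.] 0.66 [array([577.4,  88.1]), array([ 49.6, 105.7]), np.float64(10.9)]
scene cap [215. 237.] 0.72 [array([ 591. , -202.4]), array([69.9, 42.7]), np.float64(30.1)]
disc top 169 [ 578.7177527  -209.82513912   78.        ]
disc scene 123 [ 578.88063015 -209.766125     78.        ]
```

View pics/c1.png

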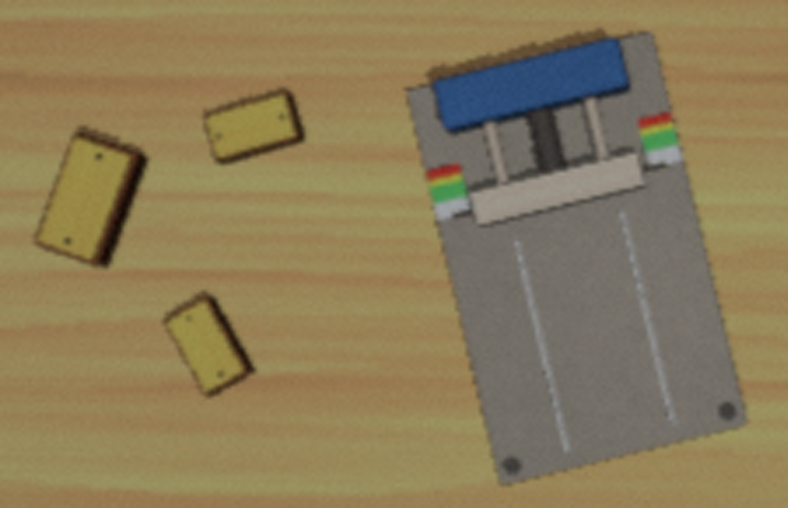

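View pics/c2.png

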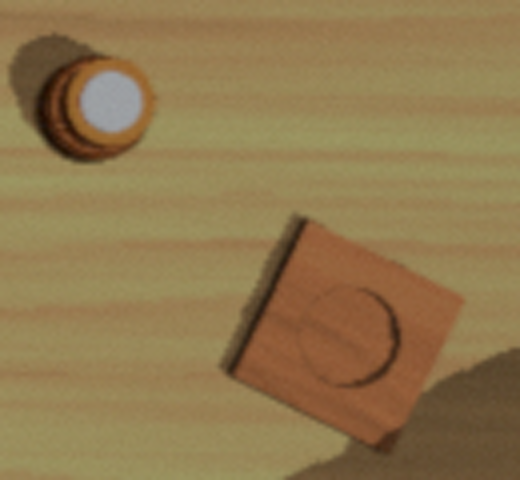

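The first crop shows the jig's bed corners at (405,88), (655,32), (747,423) and (500,485), and the plinth at upper left. The second shows the holder's recess centred at about (351,337) in the crop. I'll refine the poses from these.

```bash
cat > m.py <<'E'
from h import *
f=cv2.imread('pics/top0.png')[:,:,::-1]; g=cv2.imread('pics/scene0.png')[:,:,::-1]
def fit(cam,pts,s,o,z,obj):
    W=np.array([px2w(cam,o[0]+(a+.5)/s-.5,o[1]+(b+.5)/s-.5,z)[:2] for a,b in pts]); obj=np.array(obj,float)
    A,B=W-W.mean(0),obj-obj.mean(0)
    th=np.arctan2((B[:,0]*A[:,1]-B[:,1]*A[:,0]).sum(),(B*A).sum())
    Rm=np.array([[np.cos(th),-np.sin(th)],[np.sin(th),np.cos(th)]]); t=W.mean(0)-Rm@obj.mean(0)
    print(cam,np.round(t,1),round(th,4),'deg',round(np.degrees(th),2),'res',np.round(W-obj@Rm.T-t,1).tolist())
E
python3 - <<'E'
from m import *
o=(120,180)
fit('top',[(405,88),(655,32),(747,423),(500,485)],3.5,o,12,[(120,75),(120,-75),(-120,-75),(-120,75)])
fit('top',[(471,192),(641,155),(645,186),(478,225)],3.5,o,38.5,[(50,50),(50,-50),(30,-50),(30,50)])
o2=(400,200)
print('hole',px2w('top',487.4,284,18))
fit('top',[(307,220),(465,299),(389,446),(236,374)],4,o2,18,[(45,45),(45,-45),(-45,-45),(-45,45)])
# brass of the plinth, both cams
for cam,im,box in(('top',f,(125,212,165,262)),('scene',g,(488,274,530,318))):
    x0,y0,x1,y1=box; p=cv2.resize(im[y0:y1,x0:x1],None,fx=4,fy=4,interpolation=cv2.INTER_CUBIC)
    hsv=cv2.cvtColor(p,cv2.COLOR_RGB2HSV); m=((hsv[:,:,1]>125)&(hsv[:,:,2]>95)).astype(np.uint8)
    m=cv2.morphologyEx(m,cv2.MORPH_CLOSE,np.ones((9,9)));m=cv2.morphologyEx(m,cv2.MORPH_OPEN,np.ones((9,9)))
    c=max(cv2.findContours(m,0,2)[0],key=cv2.contourArea)
    w=np.array([px2w(cam,x0+(q[0][0]+.5)/4-.5,y0+(q[0][1]+.5)/4-.5,30)[:2] for q in c],np.float32); print(cam,cv2.minAreaRect(w))
a=cv2.resize(g[150:320,180:330],None,fx=3.5,fy=3.5,interpolation=cv2.INTER_CUBIC)[:300]
b=cv2.resize(g[190:320,325:535],None,fx=3.5,fy=3.5,interpolation=cv2.INTER_CUBIC)
h=np.zeros((595,740,3),np.uint8)
a=cv2.resize(g[160:205,180:240],None,fx=3,fy=3,interpolation=cv2.INTER_CUBIC)
h[:135,:180]=a; h[140:140+455,:735]=b
cv2.imwrite('pics/c3.png',h[:,:,::-1])
E
```

```text
top [522.8  73.9] 0.245 deg 14.04 res [[0.1, 0.8], [-1.5, -0.9], [1.2, 0.7], [0.1, -0.5]]
top [521.6  73.8] 0.2307 deg 13.22 res [[-0.3, -0.4], [-0.7, -0.8], [0.8, 1.3], [0.2, -0.1]]
hole [ 462.72491092 -343.67780154   18.        ]
top [ 464.2 -342.7] -0.4498 deg -25.77 res [[-1.5, 0.7], [-2.2, 0.4], [3.4, 0.7], [0.3, -1.8]]
top ((555.2501831054688, 358.8537292480469), (37.82025909423828, 73.27591705322266), 70.83441162109375)
scene ((558.2965087890625, 363.2916564941406), (48.312721252441406, 70.4524154663086), 72.34974670410156)
```

View pics/c3.png

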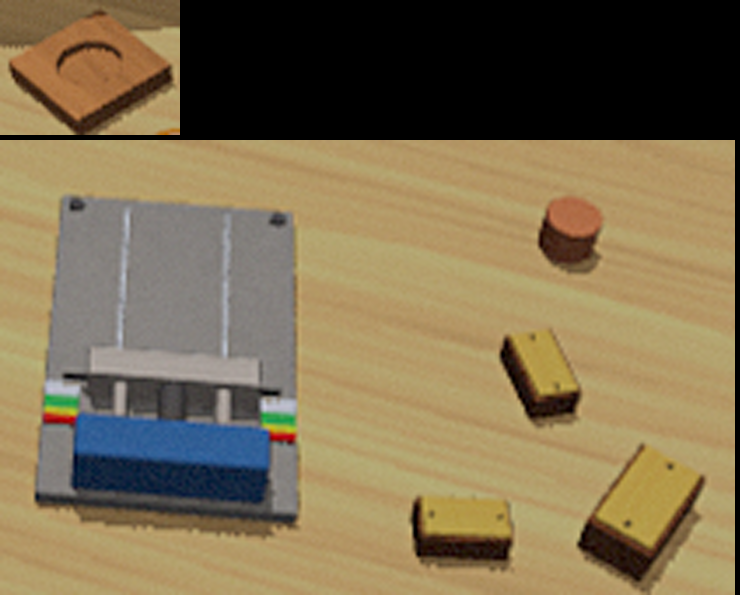

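The scene crop confirms the layout, with plinth top corners at (640,445), (705,480), (648,550) and (588,515) in the crop. The pointers are in the white zone.

Run:
```python
from m import *
P=[(35,20),(35,-20),(-35,-20),(-35,20)]
fit('top',[(80,136),(138,154),(101,262),(36,241)],3.5,(120,180),30,P)
s=lambda l:[(a,b-140) for a,b in l]
fit('scene',s([(648,552),(705,480),(640,445),(586,516)]),3.5,(325,190),30,[(35,20),(35,-20),(-35,-20),(-35,20)][0:0] or [(35,-20),(35,20),(-35,20),(-35,-20)][0:0] or [(35,-20),(-35,-20),(-35,20),(35,20)][0:0] or P) 
fit('scene',s([(65,197),(295,212)]),3.5,(325,190),12,[(-120,-75),(-120,75)])
fit('scene',s([(91,347),(260,359),(259,385),(90,373)]),3.5,(325,190),38.5,[(30,-50),(30,50),(50,50),(50,-50)])
for (a,b) in [(90,64),(90,66)]: print('hole',px2w('scene',180+(a+.5)/3-.5,160+(b+.5)/3-.5,18))
fit('scene',[(98,10),(172,69),(82,121),(10,68)],3,(180,160),18,[(-45,-45),(-45,45),(45,45),(45,-45)])
for (a,b) in s([(648,552),(705,480),(640,445),(586,516)]): print(px2w('scene',325+(a+.5)/3.5-.5,190+(b+.5)/3.5-.5,30).round(1))
x=R.from_quat(state()['tool_rot']).as_matrix(); print(x.round(4))
```

```text
top [553.2 355.9] -0.3292 deg -18.86 res [[-3.5, -1.7], [-0.7, 2.4], [2.7, -0.3], [1.5, -0.4]]
scene [557.4 358.4] 1.9179 deg 109.88 res [[67.5, -19.9], [-31.1, -9.2], [-67.5, 18.8], [31.1, 10.3]]
scene [525.3  78.9] 0.2649 deg 15.17 res [[-0.2, 0.7], [0.2, -0.7]]
scene [524.8  75.4] 0.2609 deg 14.95 res [[-0.0, 0.5], [0.1, -0.2], [0.2, -1.1], [-0.2, 0.8]]
hole [ 465.88865054 -340.75481985   18.        ]
hole [ 467.93015054 -339.72091437   18.        ]
scene [ 467.9 -339.2] -0.4256 deg -24.39 res [[-1.6, -2.0], [3.3, 0.9], [-3.0, -1.0], [1.3, 2.1]]
[594.1 364.6  30. ]
[533.2 388.9  30. ]
[520.6 351.1  30. ]
[581.6 329.   30. ]
[[ 0.918   0.3966  0.    ]
 [ 0.3966 -0.918  -0.    ]
 [ 0.      0.     -1.    ]]
```

Fused poses:

| Thing | x, y (mm) | Yaw |
|---|---|---|
| cap | (578.8, -209.8) | – |
| recess | (464, -342) | – |
| plinth | (555.5, 357) | about -20° |
| jig | (523.5, 74.5) | about 14.3° |

Next I add the move helper.

```bash
cat >> h.py <<'E'
def go(x,y,z,yaw=None):
    "shift/turn numbers from here to a world target, tool down, tool x at yaw (deg)"
    s=state(); r=R.from_quat(s['tool_rot']); d=r.inv().apply(np.array([x,y,z])-s['tool_pos'])/200
    t=np.zeros(3)
    if yaw is not None:
        a=np.radians(yaw); c,n=np.cos(a),np.sin(a)
        t=(r.inv()*R.from_matrix([[c,n,0],[n,-c,0],[0,0,-1]])).as_rotvec()/2
    print('shift',d.round(4),'turn',t.round(4))
def st():
    s=state(); m=R.from_quat(s['tool_rot']).as_matrix()
    print('t',round(s['time_s'],2),'pos',s['tool_pos'].round(2),'yaw',round(np.degrees(np.arctan2(m[1,0],m[0,0])),2),'F',s['force'].round(2),'M',s['wrist_torque'].round(3),'open',round(s['opening'],1),'ff',round(s['finger_force'],1),'j',s['joints'].round(2))
E
python3 -c "
from h import *
st();go(578.8,-209.8,110);go(578.8,-209.8,52)"
```

```text
t 1.3 pos [ 247.88 -573.74  231.29] yaw 23.37 F [ 0.68 -0.12 -0.69] M [-0.023 -0.039 -0.031] open 85.6 ff 0.0 j [ 1.27  0.51 -0.24  1.5   0.13  1.15 -0.15]
shift [ 2.2406 -1.0142  0.6065] turn [0. 0. 0.]
shift [ 2.2406 -1.0142  0.8965] turn [0. 0. 0.]
```

drive_tool(
  commands="0.2 -0.09 0 0 0 0 1;0.4 -0.18 0 0 0 0 1;0.6 -0.27 0 0 0 0 1;0.8 -0.36 0 0 0 0 1;1 -0.45 0 0 0 0 1",
)

```text
time_s: 1.72
tool_pos: [389.3, -418.4, 231.4]
tool_rot: [0.979, 0.202, 0.0, 0.0]
force: [0.8, -0.0, -0.5]
opening: 85.5
finger_force: 0.0
```

drive_tool(
  commands="0.2 -0.09 0.05 0 0 0 1;0.4 -0.18 0.1 0 0 0 1;0.6 -0.27 0.15 0 0 0 1;0.8 -0.36 0.2 0 0 0 1;1 -0.45 0.3 0 0 0 1;1 -0.45 0.3 0 0 0 1",
)

```text
time_s: 2.22
tool_pos: [539.5, -252.0, 170.1]
tool_rot: [0.979, 0.205, 0.001, -0.001]
force: [-1.2, 0.7, 0.6]
opening: 85.4
finger_force: 0.0
```

```bash
python3 -c "
from h import *
st();go(578.8,-209.8,110);go(578.8,-209.8,52)"
```

```text
t 2.22 pos [ 539.52 -252.02  170.08] yaw 23.71 F [-1.18  0.67  0.61] M [ 0.044 -0.011  0.001] open 85.4 ff 0.0 j [ 0.58  0.52 -0.29  1.67  0.17  0.98 -0.92]
shift [ 0.264  -0.1136  0.3013] turn [0. 0. 0.]
shift [ 0.2633 -0.1129  0.5913] turn [0. 0. 0.]
```

drive_tool(
  commands="0.12 -0.06 0.1 0 0 0 1;0.24 -0.114 0.2 0 0 0 1;0.24 -0.114 0.3 0 0 0 1;0.24 -0.114 0.3 0 0 0 1",
)

```text
time_s: 2.55
tool_pos: [570.2, -215.2, 107.5]
tool_rot: [0.979, 0.204, -0.002, -0.002]
force: [-0.9, 0.1, 0.4]
opening: 85.1
finger_force: 0.0
```

```bash
python3 -c "
from h import *
st();go(578.8,-209.8,52,23.37)"
```

```text
t 2.55 pos [ 570.24 -215.25  107.52] yaw 23.58 F [-0.93  0.06  0.38] M [-0.017  0.026 -0.05 ] open 85.1 ff 0.0 j [ 0.49  0.61 -0.27  1.7   0.2   0.87 -1.03]
shift [ 0.0512 -0.0065  0.2774] turn [-0.0024  0.0019  0.0018]
```

drive_tool(
  commands="0 0 0 0 0 0 1;0 0 0 0 0 0 1",
)

```text
time_s: 2.72
tool_pos: [571.1, -219.4, 112.2]
tool_rot: [0.979, 0.202, 0.0, 0.001]
force: [0.3, -0.2, -0.1]
opening: 85.5
finger_force: 0.0
```

```bash
python3 -c "
from h import *
st();go(578.8,-209.8,52,23.37)"
```

```text
t 2.72 pos [ 571.13 -219.36  112.23] yaw 23.27 F [ 0.35 -0.24 -0.06] M [ 0.02  -0.004 -0.021] open 85.5 ff 0.0 j [ 0.49  0.6  -0.27  1.69  0.2   0.87 -1.03]
shift [ 0.0541 -0.0291  0.3011] turn [ 0.0005 -0.     -0.0008]
```

drive_tool(
  commands="0.054 -0.029 0 0 0 0 1;0.054 -0.029 0.1 0 0 0 1;0.054 -0.029 0.2 0 0 0 1;0.054 -0.029 0.26 0 0 0 1;0.054 -0.029 0.3 0 0 0 1;0.054 -0.029 0.3 0 0 0 1;0.054 -0.029 0.3 0 0 0 1",
)

```text
time_s: 3.3
tool_pos: [579.2, -208.6, 51.7]
tool_rot: [0.979, 0.202, 0.0, 0.0]
force: [0.5, 0.3, 0.2]
opening: 85.3
finger_force: 0.0
```

```bash
python3 -c "
from h import *
st();go(578.8,-209.8,52,23.37)"
```

```text
t 3.3 pos [ 579.17 -208.58   51.73] yaw 23.34 F [0.49 0.3  0.23] M [0.007 0.03  0.031] open 85.3 ff 0.0 j [ 0.46  0.68 -0.25  1.74  0.23  0.75 -1.07]
shift [-0.0041  0.0049 -0.0013] turn [ 0.0001 -0.0001 -0.0002]
```

drive_tool(
  commands="-0.003 0.005 0 0 0 0 0.5;-0.003 0.005 0 0 0 0 0.2;-0.003 0.005 0 0 0 0 0.1;-0.003 0.005 0 0 0 0 0;-0.003 0.005 0 0 0 0 -0.1;-0.003 0.005 0 0 0 0 -0.3;-0.003 0.005 0 0 0 0 -1;-0.003 0.005 0 0 0 0 -1",
)

```text
time_s: 3.97
tool_pos: [579.1, -209.8, 52.3]
tool_rot: [0.979, 0.202, 0.001, 0.0]
force: [-1.8, -0.5, 5.6]
opening: 42.6
finger_force: 60.1
```

drive_tool(
  commands="0 0 0 0 0 0 -1;0 0 0 0 0 0 -1;0 0 0 0 0 0 -1",
)

```text
time_s: 4.22
tool_pos: [579.1, -209.8, 52.3]
tool_rot: [0.979, 0.202, 0.001, 0.0]
force: [-1.3, -0.7, 6.4]
opening: 42.4
finger_force: 60.1
```

drive_tool(
  commands="0 0 -0.03 0 0 0 -1;0 0 -0.07 0 0 0 -1;0 0 -0.12 0 0 0 -1;0 0 -0.18 0 0 0 -1;0 0 -0.25 0 0 0 -1;0 0 -0.32 0 0 0 -1;0 0 -0.32 0 0 0 -1",
)

```text
time_s: 4.8
tool_pos: [580.5, -209.9, 119.0]
tool_rot: [0.979, 0.202, 0.002, 0.001]
force: [-0.2, -0.3, -0.4]
opening: 42.4
finger_force: 60.7
```

Run:
```python
from h import *
st();go(464,-342,90,23.37)
f=snap('scene','s1')
for q in('pot','cap'):print(q,[(np.round(r['at']).tolist(),round(r['confidence'],2)) for r in trace(q,'scene')])
cv2.imwrite('pics/c4.png',cv2.resize(f[150:270,170:330],None,fx=4,fy=4,interpolation=cv2.INTER_CUBIC)[:,:,::-1])
```

```text
t 4.8 pos [ 580.54 -209.92  118.98] yaw 23.36 F [-0.23 -0.28 -0.36] M [ 0.043 -0.058  0.039] open 42.4 ff 60.7 j [ 0.48  0.6  -0.27  1.67  0.2   0.89 -1.04]
shift [-0.7974  0.3747  0.1429] turn [ 0.0017 -0.002  -0.0001]
pot [([226.0, 238.0], 0.73)]
cap [([194.0, 234.0], 0.85)]
```

View pics/c4.png

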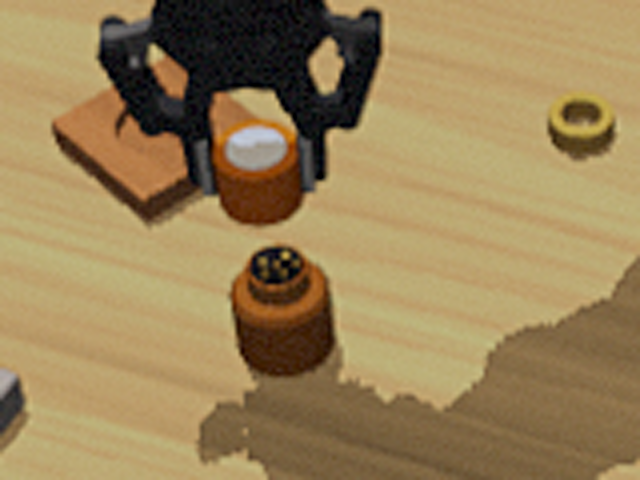

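The cap (crop (258,150)) hangs level between the fingers, and the pot still stands. Now over to the holder.

drive_tool(
  commands="-0.1 0.05 0 0 0 0 -1;-0.2 0.1 0 0 0 0 -1;-0.32 0.16 0 0 0 0 -1;-0.45 0.22 0 0 0 0 -1;-0.58 0.28 0 0 0 0 -1;-0.7 0.33 0 0 0 0 -1;-0.797 0.375 0.1 0 0 0 -1;-0.797 0.375 0.2 0 0 0 -1",
)

```text
time_s: 5.62
tool_pos: [458.0, -346.8, 74.8]
tool_rot: [0.98, 0.199, -0.001, 0.001]
force: [0.1, 1.1, -0.2]
opening: 42.3
finger_force: 60.8
```

drive_tool(
  commands="0 0 0 0 0 0 -1;0 0 0 0 0 0 -1;0 0 0 0 0 0 -1",
)

```text
time_s: 5.87
tool_pos: [463.1, -340.7, 75.6]
tool_rot: [0.979, 0.203, 0.0, -0.0]
force: [-0.6, 0.0, -0.5]
opening: 42.6
finger_force: 60.9
```

Run:
```python
from h import *
st();go(464.5,-342,50,23.37)
for cam in('top','scene'):
    im=grab_frame(cam); s=state(); p=s['tool_pos']; z=p[2]+25.7
    u,v=map(round,w2px(cam,[p[0],p[1],z])); w=15
    q=im[v-w:v+w+1,u-w:u+w+1].astype(int); m=(q.min(2)>120)&(q.max(2)-q.min(2)<50)
    n,l,stt,ce=cv2.connectedComponentsWithStats(m.astype(np.uint8)); print(cam,(u,v))
    for i in range(1,n):
        if stt[i,4]>30: print(stt[i,4],'disc-tcp',(px2w(cam,u-w+ce[i][0],v-w+ce[i][1],z)-p)[:2].round(1))
f=snap('scene','s2')
cv2.imwrite('pics/c5.png',cv2.resize(f[140:240,160:280],None,fx=5,fy=5,interpolation=cv2.INTER_CUBIC)[:,:,::-1])
```

```text
t 5.87 pos [ 463.12 -340.7    75.62] yaw 23.46 F [-0.57  0.02 -0.54] M [-0.014 -0.039 -0.064] open 42.6 ff 60.9 j [ 0.76  0.6  -0.27  1.83  0.22  0.74 -0.79]
shift [0.0037 0.0088 0.1281] turn [-0.0003 -0.0004  0.0008]
top (498, 285)
scene (205, 153)
93 disc-tcp [-1.  -1.7]
```

View pics/c5.png

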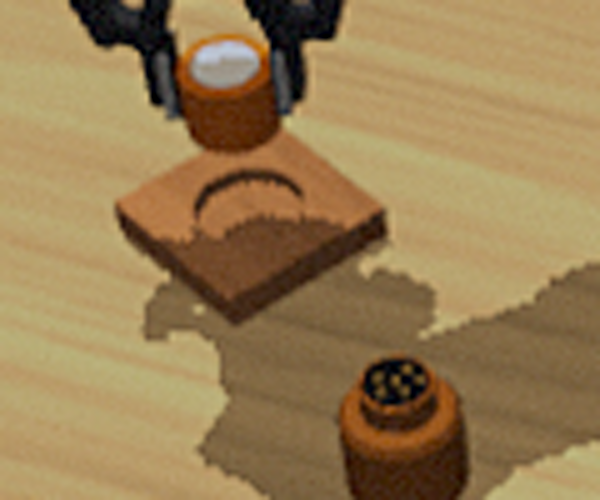

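Run:
```python
from h import *
from scipy.optimize import least_squares
a=np.linspace(0,2*np.pi,361)
def ext(c):
    p=np.array([w2px('scene',[c[0]+25.5*np.cos(t),c[1]+25.5*np.sin(t),18]) for t in a])
    return np.array([p[:,0].min(),p[:,0].max(),p[:,1].min()])
f=lambda v,o:o+(v+.5)/5-.5
obs=np.array([f(194.5,160),f(303,160),f(169.5,140)])
r=least_squares(lambda c:ext(c)-obs,[464,-342]); print(r.x.round(1),r.fun.round(2))
```

```text
Traceback (most recent call last):
  File "h.py", line 8, in w2px
    c=camera_info(cam); q=R.from_quat(c['orientation']).inv().apply(np.array(p)-c['eye'])
ValueError: time passes only in moves, steps and waits
```

```bash
sed -i 's/^from cell import \*/from cell import *\nfrom functools import lru_cache\ncamera_info=lru_cache(camera_info)/' h.py
cat > hole.py <<'E'
from h import *
from scipy.optimize import least_squares
a=np.linspace(0,2*np.pi,181)
def ext(c):
    p=np.array([w2px('scene',[c[0]+25.5*np.cos(t),c[1]+25.5*np.sin(t),18]) for t in a])
    return np.array([p[:,0].min(),p[:,0].max(),p[:,1].min()])
f=lambda v,o:o+(v+.5)/5-.5
obs=np.array([f(194.5,160),f(303,160),f(169.5,140)])
r=least_squares(lambda c:ext(c)-obs,[464,-342],diff_step=1e-3); print(r.x.round(1),r.fun.round(2))
E
python3 hole.py
```

```text
[ 465.7 -341.6] [-0.17  0.17 -0.01]
```

```bash
python3 -c "
from h import *
st();go(464.9,-341.5,32,23.37);go(464.9,-341.5,20,23.37)"
```

```text
t 6.02 pos [ 463.41 -341.07   76.27] yaw 23.46 F [ 0.17 -0.34 -0.54] M [ 0.03  -0.024  0.018] open 42.4 ff 60.9 j [ 0.76  0.6  -0.27  1.83  0.22  0.74 -0.79]
shift [0.0057 0.0047 0.2213] turn [ 0.0006 -0.0006  0.0008]
shift [0.0056 0.0046 0.2813] turn [ 0.0006 -0.0006  0.0008]
```

drive_tool(
  commands="0.006 0.005 0.05 0 0 0 -1;0.006 0.005 0.11 0 0 0 -1;0.006 0.005 0.17 0 0 0 -1;0.006 0.005 0.21 0 0 0 -1;0.006 0.005 0.23 0 0 0 -1;0.006 0.005 0.25 0 0 0 -1;0.006 0.005 0.26 0 0 0 -1;0.006 0.005 0.26 0 0 0 -1",
)

```text
time_s: 6.68
tool_pos: [463.7, -342.0, 23.1]
tool_rot: [0.979, 0.202, -0.0, -0.0]
force: [0.3, -0.1, 0.6]
opening: 42.3
finger_force: 60.9
```

```bash
python3 -c "
from h import *
st();go(464.9,-341.5,19,23.37)"
```

```text
t 6.68 pos [ 463.67 -342.04   23.1 ] yaw 23.37 F [ 0.34 -0.05  0.63] M [-0.037  0.022 -0.039] open 42.3 ff 60.9 j [ 0.74  0.68 -0.24  1.87  0.26  0.63 -0.81]
shift [ 0.0067 -0.      0.0205] turn [-0.0001  0.     -0.    ]
```

drive_tool(
  commands="0.003 0 0.01 0 0 0 -1;0.003 0 0.015 0 0 0 -1;0.003 0 0.02 0 0 0 -1;0.003 0 0.024 0 0 0 -1;0.003 0 0.024 0 0 0 -1",
)

```text
time_s: 7.1
tool_pos: [464.2, -341.9, 18.5]
tool_rot: [0.979, 0.202, 0.0, 0.0]
force: [0.9, -0.7, -0.8]
opening: 42.4
finger_force: 60.9
```

drive_tool(
  commands="0 0 0.003 0 0 0 -1;0 0 0.006 0 0 0 -1;0 0 0.006 0 0 0 -1",
)

```text
time_s: 7.35
tool_pos: [464.2, -341.9, 17.4]
tool_rot: [0.979, 0.202, 0.0, 0.0]
force: [-0.1, 0.4, 0.6]
opening: 42.3
finger_force: 61.0
```

drive_tool(
  commands="0 0 0.003 0 0 0 -1;0 0 0.006 0 0 0 -1;0 0 0.006 0 0 0 -1",
)

```text
time_s: 7.6
tool_pos: [464.2, -341.9, 17.3]
tool_rot: [0.979, 0.202, 0.0, 0.0]
force: [-2.9, 1.5, 11.7]
opening: 42.6
finger_force: 62.2
```

drive_tool(
  commands="0 0 -0.002 0 0 0 -0.05;0 0 -0.002 0 0 0 0;0 0 -0.002 0 0 0 0.1;0 0 -0.002 0 0 0 0.3;0 0 -0.002 0 0 0 0.6;0 0 -0.002 0 0 0 1;0 0 -0.002 0 0 0 1",
)

```text
time_s: 8.18
tool_pos: [464.2, -341.8, 16.3]
tool_rot: [0.979, 0.202, -0.0, -0.0]
force: [-0.2, -1.1, -0.8]
opening: 85.3
finger_force: 0.0
```

drive_tool(
  commands="0 0 -0.05 0 0 0 1;0 0 -0.15 0 0 0 1;0 0 -0.3 0 0 0 1;0 0 -0.48 0 0 0 1;0 0 -0.66 0 0 0 1;0 0 -0.84 0 0 0 1;0 0 -1 0 0 0 1;0 0 -1 0 0 0 1",
)

```text
time_s: 8.85
tool_pos: [466.9, -343.2, 224.1]
tool_rot: [0.979, 0.202, 0.004, 0.004]
force: [0.8, 0.1, 0.8]
opening: 85.2
finger_force: 0.0
```

Run:
```python
from h import *
st();go(555.5,357.2,150,-20)
f=snap('scene','s3'); g=snap('top','t3')
h=np.zeros((480,720,3),np.uint8)
h[:400]=cv2.resize(f[140:240,150:330],None,fx=4,fy=4,interpolation=cv2.INTER_CUBIC)
cv2.imwrite('pics/c6.png',h[:400,:,::-1])
```

```text
t 8.85 pos [ 466.93 -343.21  224.13] yaw 23.36 F [0.78 0.06 0.77] M [ 0.019 -0.07  -0.018] open 85.2 ff 0.0 j [ 0.8   0.44 -0.31  1.65  0.15  1.07 -0.72]
shift [ 1.793  -3.0428  0.3522] turn [ 0.0034 -0.0047  0.3784]
```

View pics/c6.png

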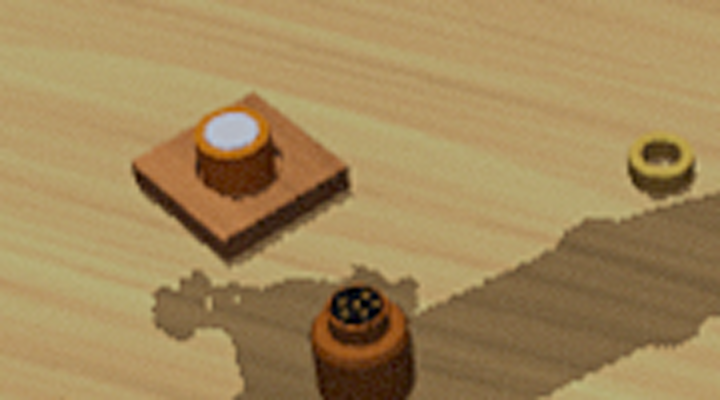

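The cap sits flat in the recess (crop (233,130)) and the pot still stands. Next, the plinth.

drive_tool(
  commands="0.08 -0.14 0 0 0 0 1;0.17 -0.29 0 0 0 0 1;0.26 -0.45 0 0 0 0 1;0.36 -0.62 0 0 0 0 1;0.46 -0.79 0 0 0 0 1;0.58 -0.98 0 0 0 0 1",
)

```text
time_s: 9.45
tool_pos: [491.1, -117.8, 215.3]
tool_rot: [0.979, 0.202, -0.001, -0.0]
force: [0.9, 0.1, 0.2]
opening: 85.0
finger_force: 0.0
```

drive_tool(
  commands="0.1 -0.17 0 0 0 0 1;0.2 -0.34 0 0 0 0 1;0.3 -0.51 0 0 0 0 1;0.4 -0.68 0 0 0 0 1;0.5 -0.85 0 0 0 0 1;0.58 -0.98 0 0 0 0 1",
)

```text
time_s: 9.95
tool_pos: [520.0, 110.2, 215.4]
tool_rot: [0.979, 0.204, -0.001, -0.001]
force: [0.8, 1.3, 0.4]
opening: 85.5
finger_force: 0.0
```

drive_tool(
  commands="0.1 -0.17 0 0 0 0.05 1;0.2 -0.34 0 0 0 0.1 1;0.3 -0.51 0 0 0 0.15 1;0.4 -0.68 0 0 0 0.2 1;0.5 -0.85 0 0 0 0.25 1;0.58 -0.98 0 0 0 0.3 1;0.58 -0.98 0 0 0 0.35 1;0.58 -0.98 0 0 0 0.378 1",
)

```text
time_s: 10.62
tool_pos: [548.1, 335.5, 214.2]
tool_rot: [0.985, -0.174, -0.002, 0.001]
force: [0.6, -0.8, -0.7]
opening: 85.3
finger_force: 0.0
```

drive_tool(
  commands="0 0 0 0 0 0 1;0 0 0 0 0 0 1;0 0 0 0 0 0 1",
)

```text
time_s: 10.87
tool_pos: [549.8, 332.0, 215.8]
tool_rot: [0.985, -0.172, -0.0, 0.001]
force: [-0.5, 0.6, -1.1]
opening: 85.4
finger_force: 0.0
```

Run:
```python
from h import *
st();go(555.5,357.2,100,-20)
```

```text
t 10.87 pos [549.75 332.02 215.81] yaw -19.86 F [-0.54  0.6  -1.05] M [-0.006 -0.027  0.008] open 85.4 ff 0.0 j [-0.44  0.55 -0.23  1.47  0.13  1.14 -2.62]
shift [-0.0153 -0.1289  0.5789] turn [0.0006 0.0004 0.0012]
```

drive_tool(
  commands="-0.015 -0.129 0.1 0 0 0 1;-0.015 -0.129 0.28 0 0 0 1;-0.015 -0.129 0.46 0 0 0 1;-0.015 -0.129 0.64 0 0 0 1;-0.015 -0.129 0.8 0 0 0 1;-0.015 -0.129 0.8 0 0 0 1;-0.015 -0.129 0.8 0 0 0 1",
)

```text
time_s: 11.45
tool_pos: [555.2, 356.8, 55.3]
tool_rot: [0.985, -0.173, -0.001, 0.001]
force: [-0.8, 0.8, 0.8]
opening: 85.3
finger_force: 0.0
```

Run:
```python
from h import *
st();go(555.5,357.2,4,-20)
```

```text
t 11.45 pos [555.2  356.8   55.34] yaw -19.94 F [-0.81  0.79  0.8 ] M [ 0.016 -0.045 -0.013] open 85.3 ff 0.0 j [-0.49  0.73 -0.21  1.6   0.18  0.83 -2.69]
shift [ 0.0013 -0.0032  0.2567] turn [0.0015 0.0012 0.0005]
```

drive_tool(
  commands="0 0 0.08 0 0 0 1;0 0 0.15 0 0 0 1;0 0 0.2 0 0 0 1;0 0 0.23 0 0 0 1;0 0 0.25 0 0 0 1;0 0 0.255 0 0 0 1;0 0 0.255 0 0 0 0.6;0 0 0.255 0 0 0 0.2",
)

```text
time_s: 12.12
tool_pos: [556.4, 358.3, 6.3]
tool_rot: [0.985, -0.173, 0.0, -0.0]
force: [-0.3, 0.1, -0.0]
opening: 64.0
finger_force: 0.0
```

drive_tool(
  commands="0 0 0 0 0 0 0.1;0 0 0 0 0 0 0;0 0 0 0 0 0 -0.05;0 0 0 0 0 0 -0.1;0 0 0 0 0 0 -0.3;0 0 0 0 0 0 -1;0 0 0 0 0 0 -1;0 0 0 0 0 0 -1",
)

```text
time_s: 12.78
tool_pos: [556.5, 358.8, 6.4]
tool_rot: [0.985, -0.173, 0.001, -0.001]
force: [-0.5, 0.8, 4.8]
opening: 39.0
finger_force: 60.9
```

Run:
```python
from h import *
st()
```

```text
t 12.78 pos [556.52 358.76   6.43] yaw -19.94 F [-0.5   0.81  4.81] M [0.174 0.014 0.063] open 39.0 ff 60.9 j [-0.5   0.79 -0.19  1.63  0.2   0.74 -2.7 ]
```

drive_tool(
  commands="0 0 -0.04 0 0 0 -1;0 0 -0.1 0 0 0 -1;0 0 -0.18 0 0 0 -1;0 0 -0.28 0 0 0 -1;0 0 -0.38 0 0 0 -1;0 0 -0.45 0 0 0 -1;0 0 -0.45 0 0 0 -1",
)

```text
time_s: 13.37
tool_pos: [557.4, 358.9, 99.7]
tool_rot: [0.985, -0.173, 0.002, -0.002]
force: [0.0, 0.9, -1.3]
opening: 38.5
finger_force: 60.7
```

Run:
```python
from h import *
f=cv2.imread('pics/top0.png'); x0,y0=225,180
p=cv2.resize(f[y0:330,x0:345],None,fx=4,fy=4,interpolation=cv2.INTER_CUBIC)
hsv=cv2.cvtColor(p,cv2.COLOR_BGR2HSV)
W=lambda c,z:np.array([px2w('top',x0+(q[0]+.5)/4-.5,y0+(q[1]+.5)/4-.5,z)[:2] for q in c.reshape(-1,2)],np.float32)
def rep(n,m,z,k=5):
    m=cv2.morphologyEx(m.astype(np.uint8),cv2.MORPH_OPEN,np.ones((k,k)))
    c=max(cv2.findContours(m,0,2)[0],key=cv2.contourArea); print(n,cv2.minAreaRect(W(cv2.convexHull(c),z)))
rep('bed',hsv[:,:,1]<70,12,9)
rep('bar',(hsv[:,:,1]<70)&(hsv[:,:,2]>150),38.5,9)
rep('blue',(hsv[:,:,0]>100)&(hsv[:,:,0]<125)&(hsv[:,:,1]>120),48,7)
g=cv2.cvtColor(p,cv2.COLOR_BGR2GRAY).astype(float)
th=g-cv2.blur(g,(41,41)); m=((th>18)&(hsv[:,:,1]<70)).astype(np.uint8); m[:235]=0
n,l,s,c=cv2.connectedComponentsWithStats(m)
for i in range(1,n):
    if s[i,4]>300:
        w=W(np.argwhere(l==i)[:,::-1],12); L=cv2.fitLine(w,cv2.DIST_HUBER,0,.01,.01).ravel(); print('line',s[i],L, np.degrees(np.arctan(L[1]/L[0])))
st()
```

```text
bed ((522.493896484375, 74.34138488769531), (239.39039611816406, 151.0172576904297), 14.333890914916992)
bar ((561.4338989257812, 83.94914245605469), (16.577756881713867, 95.40425872802734), 14.644733428955078)
blue ((620.0344848632812, 99.02477264404297), (29.881942749023438, 108.04306030273438), 14.314131736755371)
t 13.37 pos [557.42 358.89  99.67] yaw -19.97 F [ 0.04  0.88 -1.26] M [ 0.031  0.    -0.024] open 38.5 ff 60.7 j [-0.48  0.68 -0.22  1.56  0.17  0.91 -2.68]
```

```bash
python3 -c "
from h import *
go(506.5,70.5,99,14.35)"
```

```text
shift [ 0.2531  1.4422 -0.0021] turn [-0.0016 -0.0023 -0.2995]
```

drive_tool(
  commands="0.02 0.08 0 0 0 -0.02 -1;0.05 0.2 0 0 0 -0.05 -1;0.08 0.34 0 0 0 -0.09 -1;0.1 0.48 0 0 0 -0.12 -1;0.13 0.62 0 0 0 -0.16 -1;0.15 0.75 0 0 0 -0.19 -1;0.16 0.85 0 0 0 -0.22 -1;0.17 0.92 0 0 0 -0.24 -1",
)

```text
time_s: 14.03
tool_pos: [524.0, 170.1, 94.9]
tool_rot: [0.998, 0.066, -0.001, 0.001]
force: [-0.9, -0.0, -1.4]
opening: 39.0
finger_force: 60.7
```

drive_tool(
  commands="0 0 0 0 0 0 -1;0 0 0 0 0 0 -1",
)

```text
time_s: 14.2
tool_pos: [524.9, 172.4, 95.3]
tool_rot: [0.998, 0.064, -0.0, 0.0]
force: [0.2, -0.0, -1.3]
opening: 38.8
finger_force: 60.7
```

```bash
python3 -c "
from h import *
st();go(506.5,70.5,80,14.35)"
```

```text
t 14.2 pos [524.91 172.4   95.26] yaw 7.39 F [ 0.23 -0.01 -1.27] M [ 0.037 -0.028  0.067] open 38.8 ff 60.7 j [-0.12  0.56 -0.37  1.87  0.28  0.77 -2.08]
shift [-0.1568  0.4934  0.0765] turn [ 0.0001  0.0004 -0.0607]
```

drive_tool(
  commands="-0.03 0.1 0 0 0 -0.02 -1;-0.07 0.22 0.02 0 0 -0.04 -1;-0.1 0.33 0.04 0 0 -0.061 -1;-0.13 0.42 0.07 0 0 -0.061 -1;-0.157 0.493 0.12 0 0 -0.061 -1;-0.157 0.493 0.2 0 0 -0.061 -1;-0.157 0.493 0.2 0 0 -0.061 -1;-0.157 0.493 0.2 0 0 -0.061 -1",
)

```text
time_s: 14.87
tool_pos: [506.8, 73.0, 55.1]
tool_rot: [0.992, 0.127, -0.001, -0.0]
force: [0.6, -0.0, -0.4]
opening: 38.6
finger_force: 60.7
```

```bash
python3 -c "
from h import *
st();go(506.5,70.5,22,14.35)"
```

```text
t 14.87 pos [506.8   72.99  55.12] yaw 14.59 F [ 0.64 -0.01 -0.41] M [ 0.019 -0.035  0.023] open 38.6 ff 60.7 j [ 0.06  0.58 -0.38  2.01  0.35  0.62 -1.87]
shift [-0.0044  0.0118  0.1656] turn [-0.0006  0.0005  0.0021]
```

drive_tool(
  commands="-0.004 0.012 0.06 0 0 0.002 -1;-0.004 0.012 0.11 0 0 0.002 -1;-0.004 0.012 0.14 0 0 0.002 -1;-0.004 0.012 0.16 0 0 0.002 -1;-0.004 0.012 0.165 0 0 0.002 -1;-0.004 0.012 0.17 0 0 0.002 -1;-0.004 0.012 0.17 0 0 0.002 -1",
)

```text
time_s: 15.45
tool_pos: [506.9, 69.3, 21.6]
tool_rot: [0.992, 0.125, 0.0, -0.0]
force: [-0.9, -0.4, -1.0]
opening: 38.4
finger_force: 60.8
```

```bash
python3 -c "
from h import *
st();go(506.5,70.5,18,14.35)"
```

```text
t 15.45 pos [506.94  69.32  21.62] yaw 14.33 F [-0.91 -0.37 -0.97] M [-0.015 -0.003 -0.002] open 38.4 ff 60.8 j [ 0.04  0.63 -0.34  2.04  0.39  0.54 -1.9 ]
shift [-0.0007 -0.0063  0.0181] turn [-0.     -0.0001 -0.0002]
```

drive_tool(
  commands="-0.001 -0.006 0.006 0 0 0 -1;-0.001 -0.006 0.012 0 0 0 -1;-0.001 -0.006 0.016 0 0 0 -1;-0.001 -0.006 0.016 0 0 0 -1",
)

```text
time_s: 15.78
tool_pos: [506.4, 70.2, 18.4]
tool_rot: [0.992, 0.125, 0.0, -0.0]
force: [-0.9, 0.4, -0.6]
opening: 38.6
finger_force: 60.8
```

Run:
```python
from h import *
st()
f=snap('top','t4'); g=snap('scene','s4')
h=np.zeros((520,800,3),np.uint8)
a=cv2.resize(f[180:325,230:345],None,fx=3.4,fy=3.4,interpolation=cv2.INTER_CUBIC); h[:a.shape[0],:a.shape[1]]=a
b=cv2.resize(g[195:305,325:430],None,fx=3.8,fy=3.8,interpolation=cv2.INTER_CUBIC); h[:b.shape[0],400:400+b.shape[1]]=b
cv2.imwrite('pics/c7.png',h[:,:,::-1])
```

```text
t 15.78 pos [506.35  70.22  18.43] yaw 14.31 F [-0.88  0.43 -0.63] M [0.07  0.078 0.028] open 38.6 ff 60.8 j [ 0.04  0.63 -0.34  2.04  0.39  0.53 -1.9 ]
```

View pics/c7.png

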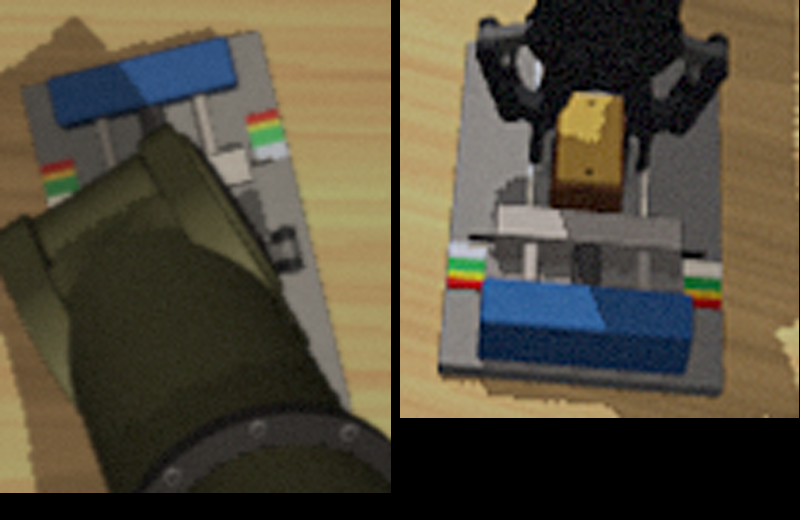

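The scene view shows the plinth held square, centred between the white lines (crop x 531 and 644), just short of the fence. Next I touch it down and push.

drive_tool(
  commands="0 0 0.003 0 0 0 -1;0 0 0.005 0 0 0 -1;0 0 0.005 0 0 0 -1",
)

```text
time_s: 16.13
tool_pos: [506.4, 70.2, 18.4]
tool_rot: [0.992, 0.125, 0.0, 0.0]
force: [-4.2, -0.6, 13.4]
opening: 38.6
finger_force: 62.6
```

```bash
python3 -c "
from h import *
st()"
```

```text
t 16.13 pos [506.39  70.23  18.37] yaw 14.31 F [-4.18 -0.62 13.37] M [0.104 0.805 0.012] open 38.6 ff 62.6 j [ 0.04  0.63 -0.34  2.04  0.4   0.53 -1.9 ]
```

drive_tool(
  commands="0 0 -0.004 0 0 0 -1;0.012 0 -0.004 0 0 0 -1;0.025 0 -0.004 0 0 0 -1;0.04 0 -0.004 0 0 0 -1;0.055 0 -0.004 0 0 0 -1;0.065 0 -0.004 0 0 0 -1;0.065 0 -0.004 0 0 0 -1",
)

```text
time_s: 16.72
tool_pos: [517.0, 72.3, 18.4]
tool_rot: [0.992, 0.124, -0.002, 0.001]
force: [-7.5, -2.2, 14.2]
opening: 38.5
finger_force: 62.7
```

```bash
python3 -c "
from h import *
st()"
```

```text
t 16.72 pos [516.98  72.31  18.39] yaw 14.3 F [-7.52 -2.17 14.18] M [-0.367  1.507  0.11 ] open 38.5 ff 62.7 j [ 0.04  0.64 -0.34  2.01  0.39  0.56 -1.9 ]
```

drive_tool(
  commands="0 0 -0.003 0 0 0 -1;0.01 0 -0.004 0 0 0 -1;0.02 0 -0.005 0 0 0 -1;0.03 0 -0.005 0 0 0 -1;0.03 0 -0.005 0 0 0 -1;0.03 0 -0.005 0 0 0 -1",
)

```text
time_s: 17.22
tool_pos: [524.7, 74.7, 18.9]
tool_rot: [0.992, 0.124, -0.0, 0.0]
force: [-2.2, -0.7, -0.5]
opening: 38.9
finger_force: 60.9
```

```bash
python3 -c "
from h import *
st()"
```

```text
t 17.22 pos [524.65  74.74  18.85] yaw 14.3 F [-2.2  -0.74 -0.46] M [-0.126  0.304  0.004] open 38.9 ff 60.9 j [ 0.04  0.65 -0.34  1.99  0.39  0.57 -1.89]
```

drive_tool(
  commands="0.01 0 0.001 0 0 0 -1;0.02 0 0.002 0 0 0 -1;0.03 0 0.002 0 0 0 -1;0.04 0 0.002 0 0 0 -1;0.05 0 0.002 0 0 0 -1;0.05 0 0.002 0 0 0 -1;0.05 0 0.002 0 0 0 -1",
)

```text
time_s: 17.8
tool_pos: [533.1, 76.9, 18.5]
tool_rot: [0.992, 0.124, -0.001, 0.0]
force: [-6.1, -1.9, 1.8]
opening: 38.3
finger_force: 61.4
```

Run:
```python
from h import *
st()
g=snap('scene','s5')
b=cv2.resize(g[205:300,325:430],None,fx=6,fy=6,interpolation=cv2.INTER_CUBIC)
cv2.imwrite('pics/c8.png',b[:,:,::-1])
```

```text
t 17.8 pos [533.13  76.91  18.46] yaw 14.3 F [-6.08 -1.89  1.8 ] M [-0.278  1.184 -0.059] open 38.3 ff 61.4 j [ 0.03  0.66 -0.34  1.97  0.39  0.58 -1.89]
```

View pics/c8.png

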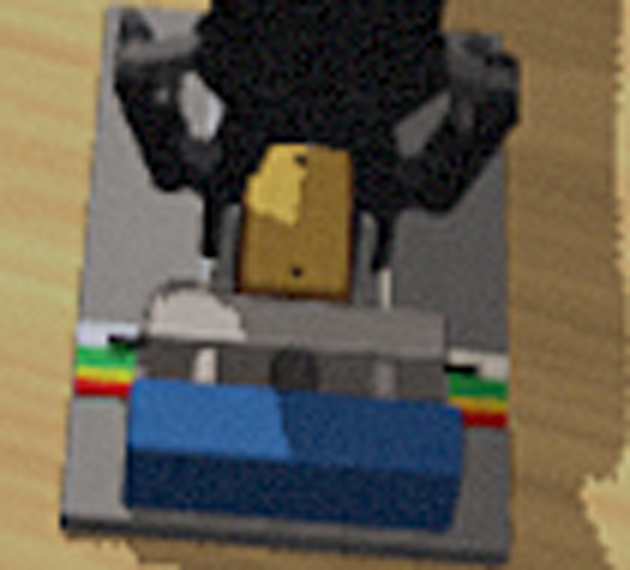

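The crop shows both pointers just at the white/green border ((342,125) and (370,465)), with the plinth flat and square. I'll push 4 mm more and measure the pointers' travel numerically.

drive_tool(
  commands="0.007 0 0 0 0 0 -1;0.014 0 0 0 0 0 -1;0.02 0 0 0 0 0 -1;0.02 0 0 0 0 0 -1;0.02 0 0 0 0 0 -1;0.02 0 0 0 0 0 -1",
)

```text
time_s: 18.35
tool_pos: [535.3, 77.4, 18.4]
tool_rot: [0.992, 0.125, -0.003, 0.001]
force: [-11.4, -2.5, 7.1]
opening: 38.7
finger_force: 62.0
```

Run:
```python
from h import *
for _ in range(3): st(); snap('scene','s6')
c,n=np.cos(.2503),np.sin(.2503)
def J(x,y,z): return [523+c*x-n*y,74.7+n*x+c*y,z]
for fn in('scene0','s5','s6'):
    im=cv2.imread(f'pics/{fn}.png')
    gr=cv2.cvtColor(im,cv2.COLOR_BGR2GRAY).astype(np.float32)
    for side in(1,-1):
        xs=np.arange(-15,50,.5); prof=0;
        for y in(54,55,56,57,58):
            uv=np.array([w2px('scene',J(30+x,side*y,15)) for x in xs],np.float32)
            prof=prof+cv2.remap(gr,uv[None,:,0],uv[None,:,1],cv2.INTER_CUBIC)[0]/5
        d=prof-np.minimum(np.roll(prof,8),np.roll(prof,-8)); 
        print(fn,side,'darkest at',xs[8:-8][np.argmin(d[8:-8])], 'prof/1.5mm',prof[8:-20:3].round().astype(int).tolist())
```

```text
t 18.35 pos [535.31  77.43  18.45] yaw 14.31 F [-11.42  -2.51   7.1 ] M [-0.476  2.16   0.018] open 38.7 ff 62.0 j [ 0.03  0.66 -0.35  1.96  0.38  0.59 -1.89]
t 18.4 pos [535.33  77.46  18.46] yaw 14.32 F [-10.92  -2.63   7.53] M [-0.389  2.123 -0.032] open 38.7 ff 62.0 j [ 0.03  0.66 -0.35  1.96  0.38  0.59 -1.89]
t 18.45 pos [535.29  77.45  18.43] yaw 14.31 F [-10.38  -2.16   6.6 ] M [-0.461  2.137 -0.054] open 38.7 ff 62.0 j [ 0.03  0.66 -0.35  1.96  0.38  0.59 -1.89]
scene0 1 darkest at 6.5 prof/1.5mm [129, 126, 123, 124, 126, 125, 129, 132, 129, 110, 78, 37, 6, 35, 102, 145, 160, 176, 185, 194, 190, 175, 142, 115, 108, 114, 113, 129, 152, 160, 146, 109, 78, 81]
scene0 -1 darkest at 6.5 prof/1.5mm [131, 131, 130, 129, 129, 128, 131, 140, 136, 124, 75, 23, 25, 69, 106, 140, 164, 181, 184, 182, 174, 159, 139, 122, 111, 108, 115, 128, 150, 163, 162, 136, 92, 60]
s5 1 darkest at 18.5 prof/1.5mm [82, 83, 82, 80, 79, 78, 79, 79, 78, 78, 78, 76, 69, 84, 112, 141, 151, 142, 95, 23, -1, 44, 72, 77, 78, 75, 71, 83, 105, 114, 103, 78, 53, 48]
s5 -1 darkest at 20.0 prof/1.5mm [134, 135, 136, 135, 134, 135, 136, 137, 137, 135, 134, 135, 129, 129, 156, 182, 187, 155, 105, 50, 24, 31, 61, 86, 106, 108, 121, 138, 159, 170, 167, 140, 97, 63]
s6 1 darkest at 21.5 prof/1.5mm [81, 82, 82, 81, 80, 79, 78, 79, 79, 79, 79, 77, 72, 85, 109, 136, 152, 158, 141, 114, 60, 8, 11, 55, 75, 80, 76, 85, 106, 112, 99, 72, 49, 49]
s6 -1 darkest at 21.0 prof/1.5mm [134, 134, 135, 135, 134, 135, 135, 134, 135, 137, 136, 133, 129, 130, 150, 178, 198, 198, 180, 120, 53, 26, 43, 59, 78, 92, 115, 136, 159, 167, 166, 141, 97, 63]
```

The pointers have travelled 15.0 and 14.5 mm from rest on the two sides, mid-green and square. The total push of 11 N fits about 9 N of spring plus bed friction. I'll check that it holds, then hand in.

drive_tool(
  commands="0 0 0 0 0 0 -1;0 0 0 0 0 0 -1;0 0 0 0 0 0 -1;0 0 0 0 0 0 -1;0 0 0 0 0 0 -1;0 0 0 0 0 0 -1",
)

```text
time_s: 19.0
tool_pos: [535.3, 77.5, 18.5]
tool_rot: [0.992, 0.125, -0.003, 0.001]
force: [-11.6, -1.9, 7.0]
opening: 38.5
finger_force: 62.0
```

```bash
python3 -c "
from h import *
st(); print(job_done())"
```

```text
t 19.0 pos [535.3   77.46  18.46] yaw 14.32 F [-11.62  -1.93   7.01] M [-0.449  2.151 -0.018] open 38.5 ff 62.0 j [ 0.03  0.66 -0.35  1.96  0.38  0.59 -1.89]
the job is handed in; nothing more can be done
None
```

The job is handed in at 19 s, verdict not shown: the cap sits flat in the holder's recess, the pot stood when last seen, and the arm holds the plinth square against the fence with the pointers about 15 mm along, mid-green.

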